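# Shut the guard, then hold the throttle at four clicks

## Task

Slide the yellow-framed guard on the blue pulley test stand fully shut over the pulleys. Only then push the red-knobbed throttle lever counter-clockwise (seen from above) off its closed stop, counting exactly four clicks and never going on towards a fifth, and finish still holding it there with the gripper, because its spring closes it as soon as it is let go. Leave the guard shut and do not disturb the other things on the bench.

Things in the scene. Friction and masses are not known exactly. Their poses are not given: they have to be found in the camera images.
- guard (a joint): the sliding guard in a yellow frame on top of the blue pulley test stand: 0 when fully shut over the pulleys, up to 0.17 m when fully open over the stand's solid deck. It slides along the stand's length on level rails, against a hard stop at each end, and stays where it is left; about 2 N of friction
- guard_grip (a point): middle of the guard's black upright grip post: round, 22 mm across, 50 mm tall (this point is 25 mm below its top); it moves with the guard. The guard's frame lies 25 mm below this point; nothing else near the post is higher than that
- stand: blue pulley test stand, a fixed housing 200 mm (its x) by 400 mm (its y), 144 mm high at its rails. Origin: centre of its underside. Pulleys in the opening in its +y half. The guard shuts towards the stand's +y and opens towards -y. The grip post's middle is at x = -0.050, y = 0.095 minus the guard's joint value, z = 0.171 in this frame
- throttle (a joint): throttle lever on the grey pod: 0 at its closed stop, growing counter-clockwise seen from above, at most 1.25 rad. A click (notch) every 0.1745 rad, the fourth at 0.698. A spring closes it from anywhere when let go. Going on, the pull-back at the knob swells from about 5 N in a notch to 7 to 9 N between notches, drops to 2 or 3 N just before the next notch, and is 5 to 6 N again in it
- lever: the throttle lever: a steel arm with an upright red knob at its end. Origin: on its pivot axis, 38 mm below the middle of the knob; z up. This frame turns with the lever; the knob's axis is 110 mm from the pivot, at 145 degrees (2.531 rad) counter-clockwise from this frame's x axis
- knob (a point): middle of the red knob on the lever's end: round, 24 mm across, 52 mm tall (this point is 26 mm below its top), standing on the arm, which lies 26 mm below this point
- pivot (a point): point on the lever's vertical pivot axis, at the height of the middle of the knob; fixed on the grey pod, a box 150 by 150 mm (170 mm at its foot) and 56 mm high. Axes as the pod's: at the closed stop the knob lies 110 mm away at 145 degrees counter-clockwise from the x axis, at the fourth click at 185 degrees
- cup_a_mid (a point): bystander, to be left alone: a red plastic cup, 86 mm across, 115 mm tall; point at its middle
- cup_b_mid (a point): bystander, to be left alone: a second red plastic cup like it; point at its middle
- spray_mid (a point): bystander, to be left alone: a green spray can, 66 mm across, 190 mm tall; point at its middle
- wrench_mid (a point): bystander, to be left alone: a steel wrench 200 mm long lying flat; point at its middle
- driver_mid (a point): bystander, to be left alone: a yellow-handled screwdriver 190 mm long lying flat; point at its middle
- collar_mid (a point): bystander, to be left alone: a steel collar, 64 mm across, 30 mm tall; point at its middle
- socket_mid (a point): bystander, to be left alone: a steel socket, 28 mm across, 50 mm tall; point at its middle

How it is judged:
By the outcome, as a careful person would: the job done as asked, in the order asked, and still so for the second after the job is handed in, while the arm keeps its last pose, push and grip.
It also fails if it takes over 72 s, if anything falls off the work surface, if the arm or the gripper's body presses on something with over 40 N, if the wrist force passes 120 N, or if a joint passes its speed limit or range.

## Robot

A 7-joint arm with a two-finger parallel gripper is mounted at the origin on the work surface. World frame = base frame: x ahead of the robot, y to its left, z up, the work surface at z = 0. Lengths are in m, angles in rad, forces in N, time in s.
With the tool pointing down it reaches from about 0.425 to 0.925 m from the base axis. Payload 6.8 kg.
Tool frame: the origin (TCP) lies at the very end of the fingers, on their centre line; the grasp point (between the pads) lies 19 mm behind it; z points along the fingers, y is the line along which they close (so a half turn about z gives the same grasp; the last joint's range is limited). The gripper opens to 85 mm and grips with 20 to 120 N. Pads are 22 mm wide; open, the fingers measure 114 mm over their backs; the gripper's body (76 mm by 85 mm) begins 54 mm behind the grasp point. The pads swing forward as they close: fully open they stand 13 mm farther back than shut.
Start: joints at [-1.342, 0.477, 0.022, 1.555, -0.011, 1.109, -0.083], TCP at [0.223, 0.637, 0.231] pointing down, gripper open.
Joint ranges: [-2.96, 2.96], [-0.34, 2.1], [-1.41, 1.46], [0.24, 2.44], [-1.37, 4.51], [0.17, 1.92], [-2.96, 2.96]. Speed limits (rad/s): [2.39, 2.39, 3.14, 3.14, 3.14, 3.14, 3.14].

## Interface

Orientations are given as a unit quaternion [w, x, y, z].
In Python, from station import get_obs, read_camera, hand_in gives the robot as it stands.
- The arm moves only by the tool arm_command, never from a script. Its argument "commands" is one flat list of numbers, 7 for each row, row after row: the shift along the tool's x, y, z in m, then the turn, a rotation vector about the tool's x, y, z in degrees, then the opening, from 0 (shut) to 1 (fully open). In form: [tx, ty, tz, rx, ry, rz, fingers, tx, ty, tz, rx, ry, rz, fingers, ...]. A call has 1 to 8 rows; each row is the pose to reach, as a shift and turn from the pose commanded when the call began, along the tool's axes at that moment; what a row does not reach only later rows make up. A row lasts 1/10 s, in which the tool goes at most 50 mm and 8.59 degrees, less where a joint would pass 70% of its speed; a pose out of reach is approached as far as the arm can. A call with a gripper value outside its range is refused whole. The fingers move at their own pace and stop on an object; "force" is the grip in N (left out, the last holds). Time passes only in rows, so rows that repeat a pose let the fingers close. It gives the time, the measured TCP pose, the force, the opening and the grip force at its end, in the units of the state.
- get_obs(): the state, without advancing time (a new reading comes with each control period).
- read_camera(name): name is "side" or "top" or "wrist"; returns a dict with "img" (480x640x3 uint8, red, green, blue), "camera_matrix" (3x3 intrinsics, pixels), "pose" (4x4, takes a point from camera to world coordinates). Camera axes: x right, y down, z forward; pixel columns grow to the right and rows downward; lengths in m; the calibration is good to about 2 mm. A picture is of the moment at which its call begins. There is no depth.
- hand_in(): hands the job in; it is judged then, once.
The state is a dict: "t": time; "q": joint angles; "joint_vel": joint speeds; "joint_torque": joint torques, N m; "eef_pos": TCP position; "tool_rot": TCP orientation; "contact_force": force on the tool from outside, world axes, zero at the start; "torque": the same for the moment, N m; "gripper_width": opening from 0.0 (shut) to 1.0 (fully open); "grasp_force": force on a finger pad.
Only numpy, scipy, OpenCV 4.12 (cv2) and the standard library are available. Lean on these libraries where they do the work, as an engineer would, in place of code of your own. Each camera call takes 0.05 s, during which the arm holds its last target. There are 200 camera calls.

## Working session

There is one attempt and no reset: what is moved stays moved. The work goes in short steps, Python scripts to look and compute and a tool call to move; the robot and the scene stay as the last step left them, time stands still between calls to the robot, and variables do not carry over. Pictures are saved under pics/ and viewed, at most 10 in all, crops included, and the job is handed in when it is done.

Besides the shell and the picture viewer there is one more tool, called after ">>>" as name(argument=value, ...) on one line, values as JSON. arm_command: Moves the arm, as the interface text tells. Its arguments: {"type":"object","properties":{"commands":{"type":"array","items":{"type":"number"}},"force":{"type":"number"}},"required":["commands"]}

```bash
mkdir -p pics
cat > h.py <<'E'
import numpy as np, cv2, json
from station import get_obs, read_camera, hand_in
def snap(cam,name):
    c=read_camera(cam); cv2.imwrite(f'pics/{name}.png',c['img'][:,:,::-1])
    np.savez(f'pics/{name}.npz',K=c['camera_matrix'],T=c['pose']); return c
def ray(name,px):
    d=np.load(f'pics/{name}.npz');K,T=d['K'],d['T']
    v=T[:3,:3]@np.linalg.inv(K)@[px[0],px[1],1]; return T[:3,3],v/np.linalg.norm(v)
def atz(name,px,z):
    o,v=ray(name,px); return o+v*(z-o[2])/v[2]
def tri(*a):
    A=np.zeros((3,3));b=np.zeros(3)
    for n,p in a:
        o,v=ray(n,p);M=np.eye(3)-np.outer(v,v);A+=M;b+=M@o
    x=np.linalg.solve(A,b); return x,[np.linalg.norm((np.eye(3)-np.outer(ray(n,p)[1],ray(n,p)[1]))@(x-ray(n,p)[0])) for n,p in a]
def proj(name,P):
    d=np.load(f'pics/{name}.npz');K,T=d['K'],d['T']
    p=np.linalg.inv(T)@np.append(P,1);p=K@p[:3];return p[:2]/p[2]
E
python3 - <<'E'
from h import *
o=get_obs();print(o)
for c in('top','side'):
    r=snap(c,c+'0');print(c,r['pose'].round(3).tolist(),r['camera_matrix'].tolist())
E
```

```text
{'t': 0.0, 'q': array([-1.3420774 ,  0.47777788,  0.02236085,  1.55643516, -0.01150732,
        1.10926964, -0.08311896]), 'joint_vel': array([-4.77738442e-04,  2.13296802e-04, -8.43831160e-05,  4.35714209e-04,
       -1.02084984e-04,  1.84196442e-03,  5.87467589e-04]), 'joint_torque': array([-6.57759647e-04, -5.96445787e+01,  1.60744149e+00, -2.81198949e+01,
        1.23797043e-02,  9.58421471e-03,  6.58321355e-06]), 'eef_pos': array([0.22291195, 0.6365238 , 0.23034788]), 'tool_rot': array([-8.16476055e-05,  1.67623936e-01,  9.85850618e-01, -8.77002509e-04]), 'contact_force': array([ 0.34313572,  0.48733951, -0.25987862]), 'torque': array([ 0.00977142, -0.00460399,  0.0690207 ]), 'grasp_force': 0.0, 'gripper_width': 0.9994886394511323}
top [[0.027, -0.985, 0.173, 0.297], [-1.0, -0.026, 0.007, -0.071], [-0.003, -0.173, -0.985, 1.339], [0.0, 0.0, 0.0, 1.0]] [[495.39345301247846, 0.0, 312.29130531219346], [0.0, 495.39345301247846, 231.14239686985212], [0.0, 0.0, 1.0]]
side [[0.997, -0.062, 0.042, 0.455], [-0.073, -0.664, 0.744, -1.053], [-0.018, -0.745, -0.666, 1.007], [0.0, 0.0, 0.0, 1.0]] [[596.3497889886157, 0.0, 313.3335662057532], [0.0, 596.3497889886157, 243.8971653383422], [0.0, 0.0, 1.0]]
```

View pics/top0.png

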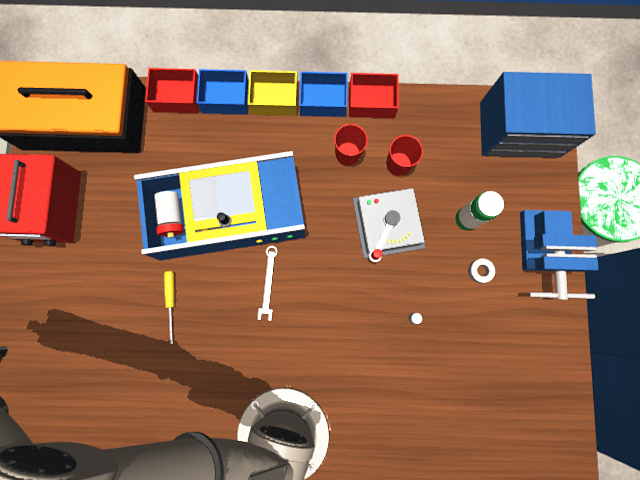

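View pics/side0.png

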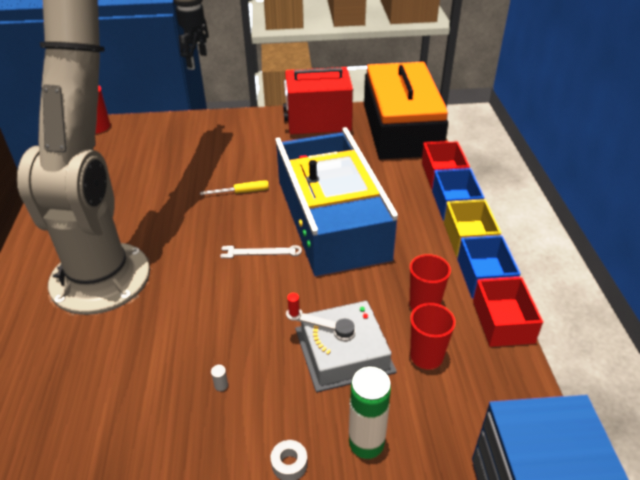

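The top view shows the stand at (220,205) with its grip post at (223,218), and the pod at (390,223) with its knob at (376,254). The side view has the post at (313,170) and the knob at (293,304). I'll enlarge both.

Run:
```python
from h import *
t=cv2.imread('pics/top0.png');s=cv2.imread('pics/side0.png')
def c(i,x,y,w,h): return cv2.resize(i[y:y+h,x:x+w],(400,300),interpolation=cv2.INTER_CUBIC)
# top stand 125..325 x 135..285 (x2); pod 345..445 x 180..255+ (x4: 100x75)
m=np.vstack([np.hstack([c(t,130,140,200,150),c(t,345,185,108,81)]),np.hstack([c(s,268,120,160,120),c(s,280,280,120,90)])])
cv2.imwrite('pics/m0.png',m)
```

```text
(no output)
```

View pics/m0.png

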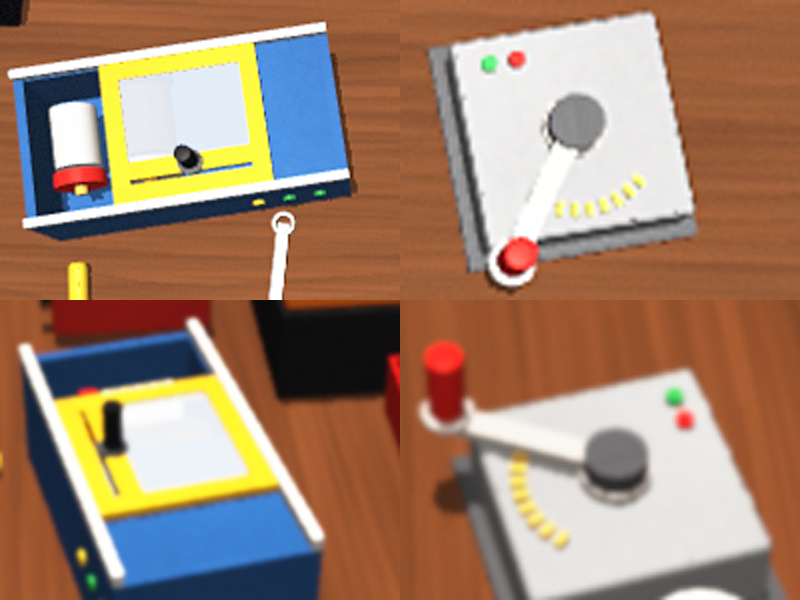

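Run:
```python
from h import *
np.set_printoptions(precision=4,suppress=True)
a=lambda x,y:('top0',(130+x/2,140+y/2)); b=lambda x,y:('top0',(345+(x-400)/3.7037,185+y/3.7037))
c=lambda x,y:('side0',(268+x/2.5,120+(y-300)/2.5)); d=lambda x,y:('side0',(280+(x-400)/3.3333,280+(y-300)/3.3333))
def dirn(p,q): v=q-p; return np.degrees(np.arctan2(v[1],v[0])),np.linalg.norm(v)
post=tri(a(187,157),c(113,425));knob=tri(b(517,257),d(446,382));hub=tri(b(577,120),d(616,450))
print('post',post,'\nknob',knob,'\nhub',hub,dirn(hub[0][:2],knob[0][:2]))
for n,p,q,z in[('near',(23,223),(350,174),.15),('far',(10,73),(325,28),.15)]:
    P,Q=atz(*a(*p),z),atz(*a(*q),z);print(n,P,Q,dirn(Q[:2],P[:2]))
print('pod edges')
C=[atz(*b(*p),.056) for p in[(452,44),(654,13),(695,213),(490,250)]]
print(np.array(C),np.mean(C,0),[dirn(C[i][:2],C[(i+1)%4][:2]) for i in range(4)])
```

```text
post (array([0.5277, 0.1528, 0.1698]), [np.float64(5.4303814118010634e-05), np.float64(5.430381411788913e-05)]) 
knob (array([ 0.4593, -0.2244,  0.1025]), [np.float64(0.00021090474972232688), np.float64(0.00021090474972217165)]) 
hub (array([ 0.5597, -0.2687,  0.0801]), [np.float64(0.00040254981918317435), np.float64(0.00040254981918301644)]) (np.float64(156.20488200071955), np.float64(0.1097303319283048))
near [0.445  0.3504 0.15  ] [ 0.5159 -0.0436  0.15  ] (np.float64(100.19532903625367), np.float64(0.4003003241191756))
far [0.6323 0.3829 0.15  ] [ 0.7009 -0.0067  0.15  ] (np.float64(99.99393965754074), np.float64(0.3956635206730043))
pod edges
[[ 0.6184 -0.1828  0.056 ]
 [ 0.6452 -0.3279  0.056 ]
 [ 0.5003 -0.3557  0.056 ]
 [ 0.47   -0.2111  0.056 ]] [ 0.5585 -0.2694  0.056 ] [(np.float64(-79.53752144967659), np.float64(0.14762515593930767)), (np.float64(-169.16471182169076), np.float64(0.14763061124334778)), (np.float64(101.81234071912355), np.float64(0.14768336787734318)), (np.float64(10.820172843841446), np.float64(0.15110946100519637))]
```

The post is at (0.528, 0.153, 0.170), with the guard about 0.105 m open and the stand's +y at 100.1°. The pivot is at (0.559, -0.269) and the pod yaw is about 11°. Next I go above the post.

```bash
cat >> h.py <<'E'
from scipy.spatial.transform import Rotation as Ro
def to(P,yaw):
    """shift+turn in tool axes to world TCP P, tool y axis at yaw deg, pointing down"""
    o=get_obs();w,x,y,z=o['tool_rot'];R=Ro.from_quat([x,y,z,w])
    c,s=np.cos(np.radians(yaw)),np.sin(np.radians(yaw))
    T=Ro.from_matrix(np.array([[-s*-1*-1*-1,c,0],[-c,s,0],[0,0,-1]]))
    assert np.linalg.det(T.as_matrix())>0
    print('t',round(o['t'],2),'pos',o['eef_pos'].round(4),'shift',(R.inv().apply(np.array(P)-o['eef_pos'])).round(4),'turn',np.degrees((R.inv()*T).as_rotvec()).round(2),'F',o['contact_force'].round(1),'w',round(o['gripper_width'],3))
E
python3 -c "
from h import *
to([.5277,.1528,.26],100.1)"
```

```text
Traceback (most recent call last):
  File "h.py", line 24, in to
    T=Ro.from_matrix(np.array([[-s*-1*-1*-1,c,0],[-c,s,0],[0,0,-1]]))
  File "scipy/spatial/transform/_rotation.pyx", line 1143, in scipy.spatial.transform._rotation.Rotation.from_matrix
ValueError: Non-positive determinant (left-handed or null coordinate frame) in rotation matrix 0: [[ 0.98450318 -0.17536673  0.        ]
 [ 0.17536673  0.98450318  0.        ]
 [ 0.          0.         -1.        ]].
```

```bash
sed -i 's/np.array(\[\[-s\*-1\*-1\*-1,c,0\],\[-c,s,0\],\[0,0,-1\]\])/np.array([[-s,c,0],[c,s,0],[0,0,-1]])/' h.py
python3 -c "
from h import *
to([.5277,.1528,.26],100.1)"
```

```text
t 0.1 pos [0.2229 0.6366 0.2304] shift [-0.4475 -0.3559 -0.0289] turn [-9.00e-02 -2.00e-02 -2.94e+01] F [1.3 0.3 0.5] w 0.999
```

>>> arm_command(commands=[-0.2,-0.16,-0.03,0,0,-15,1,-0.4475,-0.356,-0.03,0,0,-29.4,1,-0.4475,-0.356,-0.03,0,0,-29.4,1,-0.4475,-0.356,-0.03,0,0,-29.4,1,-0.4475,-0.356,-0.03,0,0,-29.4,1,-0.4475,-0.356,-0.03,0,0,-29.4,1,-0.4475,-0.356,-0.03,0,0,-29.4,1,-0.4475,-0.356,-0.03,0,0,-29.4,1])

```text
t: 0.9
eef_pos: [0.4364, 0.2971, 0.2533]
tool_rot: [-0.0, -0.088, 0.996, -0.0]
contact_force: [0.8, 0.0, -0.8]
gripper_width: 1.0
grasp_force: 0.0
```

```bash
python3 -c "
from h import *
to([.5277,.1528,.26],100.1)"
```

```text
t 0.9 pos [0.4364 0.2971 0.2533] shift [-0.0646 -0.1581 -0.0067] turn [-0.   -0.01  0.  ] F [ 0.8  0.  -0.8] w 1.0
```

>>> arm_command(commands=[-0.064,-0.157,-0.007,0,0,0,1,-0.064,-0.157,-0.007,0,0,0,1,-0.064,-0.157,-0.007,0,0,0,1,-0.064,-0.157,-0.007,0,0,0,1,-0.064,-0.157,-0.007,0,0,0,1,-0.064,-0.157,-0.007,0,0,0,1])

```text
t: 1.5
eef_pos: [0.5259, 0.1561, 0.2599]
tool_rot: [-0.0, -0.088, 0.996, 0.0]
contact_force: [-1.4, 0.7, 0.8]
gripper_width: 1.001
grasp_force: 0.0
```

```bash
python3 -c "
from h import *
snap('wrist','w1')
to([.5277,.1528,.174-.019],100.1)
for z in(.145,.17,.195):print(proj('w1',[.5277,.1528,z]))"
```

```text
t 1.55 pos [0.5256 0.157  0.2599] shift [-0.0015 -0.0046  0.1049] turn [ 0.03 -0.05  0.09] F [-1.   0.5  0.5] w 0.999
[317.79142757 245.06006586]
[317.39178447 254.35718471]
[316.90372651 265.71114752]
```

View pics/w1.png

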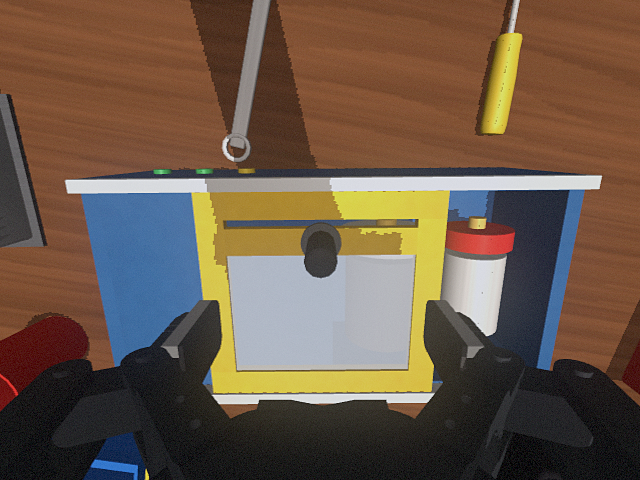

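The post top is at (321,264) and its base at (320,240), about 3 px from the prediction. I'll descend and grip.

>>> arm_command(commands=[-0.0015,-0.002,0.05,0,0,0,1,-0.0015,-0.002,0.09,0,0,0,1,-0.0015,-0.002,0.105,0,0,0,1,-0.0015,-0.002,0.105,0,0,0,0,-0.0015,-0.002,0.105,0,0,0,0,-0.0015,-0.002,0.105,0,0,0,0,-0.0015,-0.002,0.105,0,0,0,0,-0.0015,-0.002,0.105,0,0,0,0], force=40)

```text
t: 2.35
eef_pos: [0.5289, 0.1548, 0.1568]
tool_rot: [0.001, -0.088, 0.996, 0.001]
contact_force: [-1.4, 0.1, 6.9]
gripper_width: 0.247
grasp_force: 38.9
```

>>> arm_command(commands=[0,0.01,0,0,0,0,0,0,0.025,0,0,0,0,0,0,0.04,0,0,0,0,0,0,0.055,0,0,0,0,0,0,0.07,0,0,0,0,0,0,0.08,0,0,0,0,0,0,0.09,0,0,0,0,0,0,0.09,0,0,0,0,0])

```text
t: 3.15
eef_pos: [0.5121, 0.2451, 0.1567]
tool_rot: [0.0, -0.089, 0.996, 0.001]
contact_force: [-3.6, 2.0, 8.4]
gripper_width: 0.251
grasp_force: 39.4
```

>>> arm_command(commands=[0,0.005,0,0,0,0,0,0,0.009,0,0,0,0,0,0,0.012,0,0,0,0,0,0,0.015,0,0,0,0,0,0,0.017,0,0,0,0,0,0,0.017,0,0,0,0,0])

```text
t: 3.75
eef_pos: [0.5096, 0.258, 0.1567]
tool_rot: [-0.0, -0.087, 0.996, -0.001]
contact_force: [-4.0, -6.1, 11.2]
gripper_width: 0.249
grasp_force: 39.8
```

>>> arm_command(commands=[0,0.004,0,0,0,0,0,0,0.006,0,0,0,0,0,0,0.006,0,0,0,0,0])

```text
t: 4.05
eef_pos: [0.5097, 0.258, 0.1566]
tool_rot: [-0.001, -0.085, 0.996, -0.004]
contact_force: [-3.0, -20.0, 15.4]
gripper_width: 0.247
grasp_force: 41.3
```

>>> arm_command(commands=[0,-0.007,0,0,0,0,0,0,-0.007,0,0,0,0,0.6,0,-0.007,0,0,0,0,0.9,0,-0.007,0,0,0,0,0.9,0,-0.007,-0.04,0,0,0,0.9,0,-0.007,-0.09,0,0,0,0.9,0,-0.007,-0.105,0,0,0,0.9,0,-0.007,-0.105,0,0,0,0.9])

```text
t: 4.85
eef_pos: [0.5111, 0.2599, 0.2635]
tool_rot: [0.003, -0.088, 0.996, 0.002]
contact_force: [0.1, 0.2, -1.3]
gripper_width: 0.898
grasp_force: 0.0
```

```bash
python3 -c "
from h import *
snap('wrist','w2');snap('top','t2')
to([.4593,-.2244,.26],.0)
for P in ([.5095,.259,.195],[.5095,.259,.145]): print(proj('w2',P),proj('t2',P))
a=cv2.imread('pics/w2.png');b=cv2.imread('pics/t2.png')[130:280,120:320]
cv2.imwrite('pics/m2.png',np.hstack([cv2.resize(a,(400,300)),cv2.resize(b,(400,300))]))"
```

```text
t 4.95 pos [0.5092 0.2587 0.2598] shift [ 1.342e-01 -4.668e-01 -1.000e-04] turn [-2.0000e-02 -1.0000e-02  1.0014e+02] F [-0.3 -0.1 -1.9] w 0.899
[321.26245302 259.06580426] [176.06133348 222.82238463]
[321.21671388 239.40339921] [181.64023726 226.68820166]
```

View pics/m2.png

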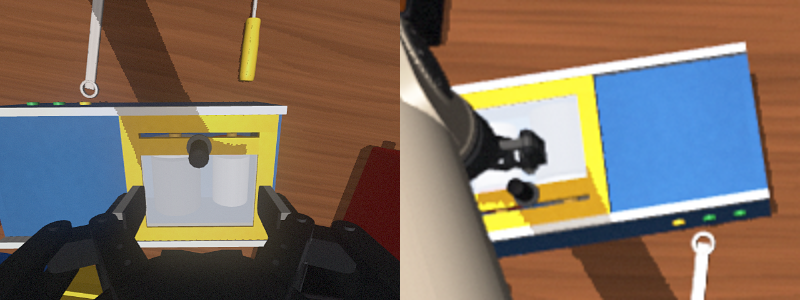

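The guard is shut: its frame reaches the stand's end, both pulleys are covered, and the post sits at the stop position (197,150 in the crop). Next I go above the knob.

```bash
python3 -c "
from h import *
to([.4593,-.2244,.22],66)"
```

```text
t 4.95 pos [0.5092 0.2587 0.2598] shift [ 0.1341 -0.4668  0.0399] turn [-1.000e-02 -2.000e-02  3.414e+01] F [-0.3 -0.1 -1.9] w 0.899
```

>>> arm_command(commands=[0.04,-0.14,0,0,0,8,0.9,0.08,-0.28,0,0,0,17,0.9,0.134,-0.467,0,0,0,34.1,0.9,0.134,-0.467,0,0,0,34.1,0.9,0.134,-0.467,0,0,0,34.1,0.9,0.134,-0.467,0,0,0,34.1,0.9,0.134,-0.467,0,0,0,34.1,0.9,0.134,-0.467,0,0,0,34.1,0.9])

```text
t: 5.75
eef_pos: [0.4669, -0.1409, 0.2588]
tool_rot: [-0.001, 0.208, 0.978, -0.0]
contact_force: [1.4, -0.9, 0.2]
gripper_width: 0.899
grasp_force: 0.0
```

```bash
python3 -c "
from h import *
to([.4593,-.2244,.22],66)"
```

```text
t 5.75 pos [ 0.4669 -0.1409  0.2588] shift [-0.0271 -0.0794  0.0388] turn [-0.06 -0.14  0.04] F [ 1.4 -0.9  0.2] w 0.899
```

>>> arm_command(commands=[-0.026,-0.077,0.02,0,0,0,0.9,-0.026,-0.077,0.038,0,0,0,0.9,-0.026,-0.077,0.038,0,0,0,0.9,-0.026,-0.077,0.038,0,0,0,0.9,-0.026,-0.077,0.038,0,0,0,0.9])

```text
t: 6.25
eef_pos: [0.4611, -0.2189, 0.2218]
tool_rot: [-0.001, 0.207, 0.978, 0.0]
contact_force: [0.6, 0.0, 0.1]
gripper_width: 0.899
grasp_force: 0.0
```

```bash
python3 -c "
from h import *
snap('wrist','w3')
to([.4593,-.2244,.0865],66)
for z in(.0765,.1285):print(proj('w3',[.4593,-.2244,z]))"
```

```text
t 6.3 pos [ 0.4614 -0.2188  0.2222] shift [-0.0004 -0.0061  0.1357] turn [ 0.02 -0.02  0.15] F [ 1.  -1.   0.9] w 0.905
[316.36510241 234.88526422]
[315.18951945 251.85991931]
```

View pics/w3.png

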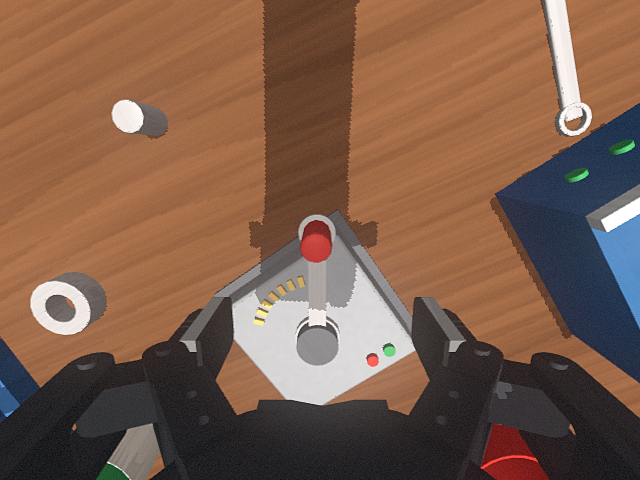

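The knob's top is at (316,248) and its base at (317,231), so it is about 2 mm further along tool +x. Descending.

>>> arm_command(commands=[0.0015,-0.0055,0.05,0,0,0,0.9,0.0015,-0.0055,0.1,0,0,0,0.9,0.0015,-0.0055,0.135,0,0,0,0.9,0.0015,-0.0055,0.135,0,0,0,0.9,0.0015,-0.0055,0.135,0,0,0,0.9])

```text
t: 6.8
eef_pos: [0.4579, -0.2241, 0.0881]
tool_rot: [-0.0, 0.207, 0.978, 0.0]
contact_force: [0.3, -1.0, 0.4]
gripper_width: 0.898
grasp_force: 0.0
```

```bash
python3 -c "
from h import *
to([.4575,-.2238,.0865],66)"
```

```text
t 6.8 pos [ 0.4579 -0.2241  0.0881] shift [0.0005 0.0001 0.0016] turn [ 0.01 -0.01  0.08] F [ 0.3 -1.   0.4] w 0.898
```

>>> arm_command(commands=[0,0,0.001,0,0,0,0,0,0,0.001,0,0,0,0,0,0,0.001,0,0,0,0,0,0,0.001,0,0,0,0,0,0,0.001,0,0,0,0,0,0,0.001,0,0,0,0], force=60)

```text
t: 7.4
eef_pos: [0.4584, -0.224, 0.0876]
tool_rot: [0.001, 0.208, 0.978, 0.001]
contact_force: [-0.9, 4.8, 9.8]
gripper_width: 0.265
grasp_force: 58.2
```

```bash
cat >> h.py <<'E'
PIV=np.array([.559,-.269])
def plan(degs,start):
    """tool-frame shifts from current pose for TCP along the arc"""
    o=get_obs();w,x,y,z=o['tool_rot'];R=Ro.from_quat([x,y,z,w])
    p=o['eef_pos'];v=start-PIV; c=p[:2]-PIV
    ang=lambda u:np.degrees(np.arctan2(u[1],u[0]))%360
    print('t',round(o['t'],2),p.round(4),'angle from closed',round(ang(c)-ang(v),2),'r',np.linalg.norm(c).round(4),'F',o['contact_force'].round(1),'w',round(o['gripper_width'],3),o['grasp_force'])
    for d in degs:
        a=np.radians(d);q=PIV+np.array([[np.cos(a),-np.sin(a)],[np.sin(a),np.cos(a)]])@v
        print(d,R.inv().apply(np.append(q-p[:2],0)).round(4))
E
python3 -c "
from h import *
s=get_obs()['eef_pos'][:2];np.save('s.npy',s);print(np.degrees(np.arctan2(*(s-PIV)[::-1])))
plan(range(4,33,4),s)"
```

```text
155.879311967442
t 7.4 [ 0.4584 -0.224   0.0876] angle from closed 0.0 r 0.1102 F [-0.9  4.8  9.8] w 0.265 58.17489802837372
4 [-0.0003 -0.0077 -0.    ]
8 [-0.001  -0.0153 -0.    ]
12 [-0.0024 -0.0229 -0.    ]
16 [-0.0042 -0.0304 -0.0001]
20 [-0.0066 -0.0377 -0.0001]
24 [-0.0094 -0.0449 -0.0001]
28 [-0.0128 -0.0518 -0.0001]
32 [-0.0166 -0.0585 -0.0001]
```

>>> arm_command(commands=[-0.0003,-0.0077,0,0,0,-4,0,-0.001,-0.0153,0,0,0,-8,0,-0.0024,-0.0229,0,0,0,-12,0,-0.0042,-0.0304,0,0,0,-16,0,-0.0066,-0.0377,0,0,0,-20,0,-0.0094,-0.0449,0,0,0,-24,0,-0.0111,-0.0484,0,0,0,-26,0,-0.0111,-0.0484,0,0,0,-26,0])

```text
t: 8.2
eef_pos: [0.4494, -0.2735, 0.0876]
tool_rot: [0.002, -0.018, 1.0, -0.0]
contact_force: [1.2, 2.9, 8.1]
gripper_width: 0.268
grasp_force: 59.3
```

```bash
python3 -c "
from h import *
plan([28,30,32,34,36,38,40],np.load('s.npy'));print(Ro.from_quat(np.roll(get_obs()['tool_rot'],-1)).as_matrix()[:,1])"
```

```text
t 8.2 [ 0.4494 -0.2735  0.0876] angle from closed 26.47 r 0.1097 F [1.2 2.9 8.1] w 0.268 59.27329123020172
28 [ 0.0005 -0.0029 -0.    ]
30 [ 0.0003 -0.0068 -0.    ]
32 [-0.     -0.0106  0.    ]
34 [-0.0005 -0.0144  0.    ]
36 [-0.0011 -0.0182  0.    ]
38 [-0.0018 -0.022   0.    ]
40 [-0.0026 -0.0258  0.    ]
[-3.59710847e-02  9.99352826e-01 -9.92227948e-05]
```

>>> arm_command(commands=[0.0003,-0.0068,0,0,0,-3.5,0,0,-0.0106,0,0,0,-5.5,0,-0.0005,-0.0144,0,0,0,-7.5,0,-0.0008,-0.0163,0,0,0,-8.5,0,-0.0008,-0.0163,0,0,0,-8.5,0])

```text
t: 8.7
eef_pos: [0.4512, -0.2888, 0.0875]
tool_rot: [0.002, -0.092, 0.996, 0.0]
contact_force: [2.7, 5.3, 7.6]
gripper_width: 0.264
grasp_force: 59.1
```

```bash
python3 -c "
from h import *
plan([36,37,38,39,40,41],np.load('s.npy'))"
```

```text
t 8.7 [ 0.4512 -0.2888  0.0875] angle from closed 34.51 r 0.1096 F [2.7 5.3 7.6] w 0.264 59.1265869140625
36 [ 0.0006 -0.0029 -0.    ]
37 [ 0.0006 -0.0048 -0.    ]
38 [ 0.0005 -0.0067 -0.    ]
39 [ 0.0004 -0.0086 -0.    ]
40 [ 0.0002 -0.0105 -0.    ]
41 [-0.     -0.0125 -0.    ]
```

>>> arm_command(commands=[0.0005,-0.0029,0,0,0,-1.5,0,0.0006,-0.0048,0,0,0,-2.5,0,0.0006,-0.0048,0,0,0,-2.5,0])

```text
t: 9.0
eef_pos: [0.4524, -0.2939, 0.0876]
tool_rot: [0.002, -0.114, 0.994, -0.0]
contact_force: [3.6, 3.2, 4.4]
gripper_width: 0.271
grasp_force: 58.8
```

>>> arm_command(commands=[0,-0.0019,0,0,0,-1,0,0,-0.0019,0,0,0,-1,0])

```text
t: 9.2
eef_pos: [0.4528, -0.2956, 0.0876]
tool_rot: [0.002, -0.122, 0.992, -0.0]
contact_force: [5.7, 3.5, 5.3]
gripper_width: 0.267
grasp_force: 58.9
```

>>> arm_command(commands=[0,-0.0019,0,0,0,-1,0,0,-0.0019,0,0,0,-1,0])

```text
t: 9.4
eef_pos: [0.4532, -0.2972, 0.0876]
tool_rot: [0.002, -0.131, 0.991, -0.0]
contact_force: [4.4, 4.2, 5.2]
gripper_width: 0.269
grasp_force: 59.0
```

```bash
python3 -c "
from h import *
plan([38,39,40,41],np.load('s.npy'))
snap('side','s4');snap('top','t4')
a=cv2.imread('pics/s4.png')[270:390,270:430];b=cv2.imread('pics/t4.png')[130:280,300:500]
cv2.imwrite('pics/m4.png',np.hstack([cv2.resize(a,(400,300)),cv2.resize(b,(400,300))]))
plan([40,41],np.load('s.npy'))"
```

```text
t 9.4 [ 0.4532 -0.2972  0.0876] angle from closed 39.06 r 0.1095 F [4.4 4.2 5.2] w 0.269 59.038522839546204
38 [ 0.0007  0.002  -0.    ]
39 [ 0.0007  0.0001 -0.    ]
40 [ 0.0007 -0.0018 -0.    ]
41 [ 0.0007 -0.0037  0.    ]
t 9.5 [ 0.4532 -0.2972  0.0876] angle from closed 39.04 r 0.1094 F [4.9 4.3 4.7] w 0.267 59.021902084350586
40 [ 0.0008 -0.0018 -0.    ]
41 [ 0.0007 -0.0038  0.    ]
```

View pics/m4.png

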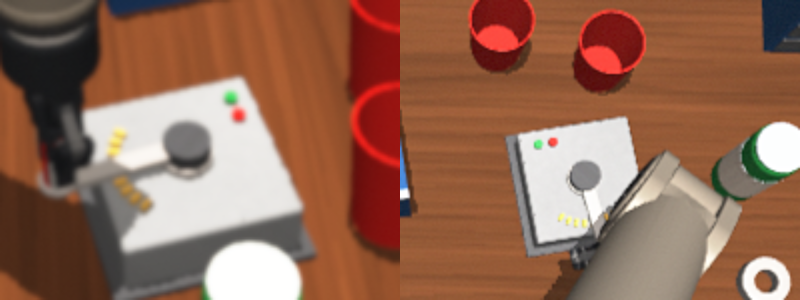

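>>> arm_command(commands=[0,-0.0014,0,0,0,-0.7,0,0,-0.0014,0,0,0,-0.7,0,0,-0.0014,0,0,0,-0.7,0])

```text
t: 9.8
eef_pos: [0.4536, -0.2983, 0.0876]
tool_rot: [0.002, -0.137, 0.991, 0.0]
contact_force: [4.9, 5.2, 5.1]
gripper_width: 0.265
grasp_force: 59.1
```

```bash
python3 -c "
from h import *
from scipy.optimize import least_squares
o=get_obs();P=np.array([[.4584,-.224],[.4494,-.2735],[.4512,-.2888],[.4524,-.2939],[.4532,-.2972],o['eef_pos'][:2]])
r=least_squares(lambda c:np.linalg.norm(P-c,axis=1)-.11,[.559,-.269]);print(r.x,r.fun)
a=np.degrees(np.arctan2(*(P-r.x).T[::-1]))%360;print(a,a-a[0])
F=o['contact_force'][:2];v=P[-1]-r.x;v/=np.linalg.norm(v);print('Ftan',F@[v[1],-v[0]],F)
plan([40,40.5,41],np.load('s.npy'))"
```

```text
[ 0.55925083 -0.26791533] [-2.51393054e-06 -7.30118942e-06  5.06772217e-05 -3.49912612e-05
  1.98646025e-05 -2.63303571e-05]
[156.46935926 182.91033312 190.9395467  193.66823023 195.43685229
 196.02607128] [ 0.         26.44097386 34.47018744 37.19887096 38.96749303 39.55671201]
Ftan 3.624289640427795 [4.93087022 5.18717164]
t 9.8 [ 0.4536 -0.2983  0.0876] angle from closed 39.64 r 0.1094 F [4.9 5.2 5.1] w 0.265 59.077085852622986
40 [ 0.0008 -0.0007 -0.    ]
40.5 [ 0.0008 -0.0017 -0.    ]
41 [ 0.0008 -0.0026 -0.    ]
```

>>> arm_command(commands=[0,-0.001,0,0,0,-0.5,0,0,-0.001,0,0,0,-0.5,0,0,-0.001,0,0,0,-0.5,0])

```text
t: 10.1
eef_pos: [0.4538, -0.299, 0.0876]
tool_rot: [0.002, -0.141, 0.99, 0.0]
contact_force: [5.2, 6.0, 6.4]
gripper_width: 0.265
grasp_force: 59.1
```

>>> arm_command(commands=[0,-0.001,0,0,0,-0.5,0,0,-0.001,0,0,0,-0.5,0,0,-0.001,0,0,0,-0.5,0])

```text
t: 10.4
eef_pos: [0.454, -0.2998, 0.0876]
tool_rot: [0.002, -0.145, 0.989, 0.0]
contact_force: [3.1, 4.8, 6.5]
gripper_width: 0.265
grasp_force: 59.2
```

```bash
python3 -c "
from h import *
for _ in range(3):
  read_camera('side');o=get_obs();v=o['eef_pos'][:2]-[.55925,-.26792];print(np.degrees(np.arctan2(-v[1],-v[0]))+180-156.47,o['contact_force'],np.dot(o['contact_force'][:2],[v[1],-v[0]])/.11,o['t'])"
```

```text
40.40649079799189 [3.82522176 6.03508471 6.50038426] 4.665022623390537 10.45
40.41560125954231 [4.89008111 5.1167199  6.87379973] 3.474902874538269 10.5
40.40906280161337 [5.20575274 6.00902998 6.42916425] 4.237909776972127 10.55
```

```bash
python3 -c "
from h import *
print(hand_in())"
```

```text
the job is handed in; nothing more can be done
None
```

I slid the guard shut against its stop first. The throttle is at about 40.4° by the arm's measurement (fourth click 40°, fifth 50°), still held in the gripper, and the job is handed in; I saw no bystander moved but did not check each one.

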